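# Lock the vial block on the orbital shaker with the slotted driver

## Task

One of the two turn clamps that hold the vial block on the shaker has been left swung aside. Take the flat-blade driver out of its stand, use it to turn that clamp's slotted screw clockwise until the wing points squarely in over the block, right up to its stop, and put the driver back upright in its stand, fully down. Turn the clamp only with the driver, not with the gripper, and leave the other clamp, the block and everything else on the bench as they are.

Things in the scene. Friction and masses are not known exactly. Their poses are not given: they have to be found in the camera images.
- shaker: White low orbital shaker, 226 x 236 mm, fixed to the bench; origin under its centre at bench height, x axis away from its control panel (away from the robot), y axis to its left, z up. Its aluminium platform is 60 mm above the bench and carries the block, a rear lip 66 mm high and, at its front edge, two twin clamps 54 mm apart (a and b may stand either way round).
- clamp_a (a joint): Clamp on a fixed post: screw head and flat wing (18 mm wide, reaching 34 mm from the axis) turn as one about a vertical axis and stay where left; 0.1 N m turns them. Value in rad: 0 = wing aside, pointing to the shaker's +y; grows CLOCKWISE seen from above; 1.571 = stop, wing square over the block (shaker's +x). Starts aside, at 0 to 0.35.
- clamp_b (a joint): Clamp on a fixed post: screw head and flat wing (18 mm wide, reaching 34 mm from the axis) turn as one about a vertical axis and stay where left; 0.1 N m turns them. Value in rad: 0 = wing aside, pointing to the shaker's +y; grows CLOCKWISE seen from above; 1.571 = stop, wing square over the block (shaker's +x). Starts closed, at 1.5 or more.
- screw_a (a point): Screw of clamp_a: on its axis, level with the top of its round 32 mm head, 137 mm above the bench. The head has a straight slot 26 mm long, 7 mm wide, 8 mm deep, closed at its ends, centred on the axis, running along the wing. z axis up; x axis along wing and slot, turning with them.
- screw_b (a point): Screw of clamp_b: on its axis, level with the top of its round 32 mm head, 137 mm above the bench. The head has a straight slot 26 mm long, 7 mm wide, 8 mm deep, closed at its ends, centred on the axis, running along the wing. z axis up; x axis along wing and slot, turning with them.
- held_block: Blue 12-place vial block with vials, 136 x 136 x 60 mm, standing loose on the shaker's platform between low locating angles, under the rear lip; origin at the centre of its underside. A closed wing passes 2.5 mm above it.
- driver_grip (a point): Flat-blade driver, loose, about 0.16 kg, 120 mm long, standing blade down in its stand: centre of its grey handle, 84 mm above the blade's tip. The handle is a rounded square bar, 28 mm across its flats (which face this point's x and y axes), 60 mm long (z axis, up to the butt; 30 mm either way from this point), plus a 6 mm domed black butt.
- driver_tip (a point): Middle of the tip of the driver's blade, on the driver's axis; same axes as driver_grip. The blade is 20 mm wide along x, 3.5 mm thick along y, 16 mm long; above it a 12 mm round shank, then, below the handle, a collar 36 mm wide and 5 mm thick whose underside is 50 mm above the tip.
- stand_mouth (a point): Fixed aluminium driver stand, an upright round block 62 mm wide and 60 mm high on an 84 mm round foot: centre of the mouth of its 26 mm round hole, 60 mm above the bench. The hole is 55 mm deep with a vertical axis. With the driver home its collar rests on the stand's top and its tip is 50 mm below this point.
- beaker: Bystander: a 69 mm wide, 83 mm high plastic beaker; origin at the centre of its underside.
- wash_bottle: Bystander: a 209 mm high squeeze bottle; origin at the centre of its underside.
- bench_timer: Bystander: a 72 x 66 x 21 mm timer lying on the bench; origin at the centre of its underside.
- vial_1: Bystander: a 25 mm wide, 56 mm high capped vial; origin at the centre of its underside.
- vial_2: Bystander: a second such vial; origin at the centre of its underside.
- marker_1: Bystander: a 135 mm marker pen lying on the bench; origin at the centre of its underside.
- pipette: Bystander: a 254 mm hand pipette lying on the bench; origin at the centre of its underside.
Things that resemble listed ones, but are neither listed nor needed, are in the scene too. What is shaped like the part that bears stand_mouth but brown or purple is not meant.

How it is judged:
By the outcome, as a careful person would: the job done as asked, in the order asked, and still so for the second after the job is handed in, with the robot touching nothing.
It also fails if it takes over 54 s, if anything falls off the work surface, if the arm or the gripper's body presses on something with over 40 N, if the wrist force passes 120 N, or if a joint passes its speed limit or range.

## Robot

A 6-joint arm with a two-finger parallel gripper is mounted at the origin on a cart in front of the work surface, level with it; the furniture and walls round the work are solid. World frame = base frame: x ahead of the robot, y to its left, z up, the work surface at z = 0. Lengths are in m, angles in degrees, forces in N, time in s.
With the tool pointing down it reaches from about 0.25 to 0.8 m from the base axis. Payload 8.5 kg.
Tool frame: the origin (TCP) lies at the very end of the fingers, on their centre line; the grasp point (between the pads) lies 19 mm behind it; z points along the fingers, y is the direction in which the jaws open and shut (so a half turn about z gives the same grasp; the last joint's range is limited). The gripper opens to 85 mm and grips with 20 to 120 N. Pads are 22 mm wide; open, the fingers measure 114 mm over their backs; the gripper's body (76 mm by 85 mm) begins 54 mm behind the grasp point. The pads swing forward as they close: fully open they stand 13 mm farther back than shut.
Start: joints at [-67.036, 13.648, -0.773, 75.585, 0, 90], TCP at [0.205, -0.483, 0.231] pointing down, gripper open.
Joint ranges: [-152.45, 152.45], [-59.26, 108.67], [-65.41, 83.53], [-104.44, 129.93], [-82.83, 76.93], [-180, 180]. Speed limits (degrees/s): [127.2, 127.2, 159.86, 180, 180, 180].

## Interface

Orientations are given as [roll, pitch, yaw] about the fixed x, y, z axes, in that order (R = Rz(yaw) Ry(pitch) Rx(roll)).
In Python, from station import env, capture, calibration, order, outline_of, mark_of gives the robot as it stands.
- The arm moves only by the shell command python3 -m creep 'ROWS' [FORCE]. ROWS is JSON, a list of rows, each a list of 3 entries, a list of its own where there are three numbers: the shift along the tool's x, y, z in m, then the turn, a rotation vector about the tool's x, y, z in rad, then the closure in counts, from 0 (fully open) to 255 (shut). In form: [[[tx, ty, tz], [wx, wy, wz], jaw], ...]. A call has 1 to 12 rows; each row is the pose to reach, as a shift and turn from the pose commanded when the call began, along the tool's axes at that moment; what a row does not reach only later rows make up. A row lasts 1/10 s, in which the tool goes at most 50 mm and 8.59 degrees, less where a joint would pass 70% of its speed; a pose out of reach is approached as far as the arm can. A call with a gripper value outside its range is refused whole. The fingers move at their own pace and stop on an object; FORCE is the grip in N (left out, the last holds). Time passes only in rows, so rows that repeat a pose let the fingers close. It gives the time, the measured TCP pose, the force and the opening at its end, in the units of the state.
- env.sense(): the state, without advancing time (a new reading comes with each control period).
- capture(name): name is "scene" or "top" or "wrist"; returns the picture (400x640x3 uint8, red, green, blue); there is no depth.
- calibration(name): a dict with "fx", "fy", "cx", "cy" (pixels), "distortion" ([k1, k2, p1, p2, k3] as OpenCV has them; the pictures are not rectified), "rvec" (rotation vector, rad) and "tvec" (3), from world to camera coordinates, as OpenCV has them; the wrist camera has in their place "T_tool_cam" (4x4, takes a point from camera to tool coordinates, whose origin is the TCP and whose axes are the flange's). Camera axes: x right, y down, z forward; pixel columns grow to the right and rows downward; lengths in m; the calibration is good to about 2 mm. A picture is of the moment at which its call begins: read the wrist's pose just before it. calibration takes no time and is no camera call.
- order.sign_off(): hands the job in, once; it reports no verdict.
Trained networks look in the newest picture that a camera, given by its name, has taken for a name from the list of things; names that differ only in an ending like _2 or _b are one class to them, and where a whole thing is asked for, a point or a joint stands for the part that bears it (a point fixed in the world has none). Each returns a list of dicts, best first, with "score" (0 to 1); they miss things now and then, are a little off and sometimes report something else, mostly with a low value. They report only what shows in the picture. A call takes as long as a camera call. They do not tell look-alikes from the thing itself.
- outline_of(camera, query): "region" (400x640 bool, what is visible of it) and "box" ([left, top, right, bottom] in pixels, round what is visible of it).
- mark_of(camera, query): "centre" ([column, row] in pixels: a listed point, or the origin of a listed thing).
The state is a dict: "clock": time; "joint_pos": joint angles; "qd": joint speeds; "effort": joint torques, N m; "position": TCP position; "eef_rot": TCP orientation; "wrist_force": force on the tool from outside, world axes, zero at the start; "ft_torque": the same for the moment, N m; "width": opening from 0.0 (shut) to 1.0 (fully open).
Only numpy, scipy, OpenCV 4.12 (cv2) and the standard library are available. Lean on these libraries where they do the work, as an engineer would, in place of code of your own. Each camera call takes 0.05 s, during which the arm holds its last target. There are 200 camera calls.

## Working session

There is one attempt and no reset: what is moved stays moved. The work goes in short steps, Python scripts to look and compute and a shell command to move; the robot and the scene stay as the last step left them, time stands still between calls to the robot, and variables do not carry over. Pictures are saved under pics/ and viewed, about 8 in all and at most 12, crops included, and the job is handed in when it is done.

```bash
ls; mkdir -p pics; cat > h.py <<'E'
import numpy as np, cv2
from scipy.spatial.transform import Rotation as R
from station import env, capture, calibration, order, outline_of, mark_of
def campose(name):
    c=calibration(name); K=np.array([[c['fx'],0,c['cx']],[0,c['fy'],c['cy']],[0,0,1.]]); d=np.array(c['distortion'],float)
    if 'rvec' in c:
        Rc=cv2.Rodrigues(np.array(c['rvec'],float))[0]; t=np.array(c['tvec'],float).ravel()
        return K,d,Rc.T,-Rc.T@t
    s=env.sense(); T=np.eye(4); T[:3,:3]=R.from_euler('xyz',s['eef_rot'],degrees=True).as_matrix(); T[:3,3]=s['position']
    T=T@np.array(c['T_tool_cam']); return K,d,T[:3,:3],T[:3,3]
def ray(P,uv):
    K,d,Rw,o=P; p=cv2.undistortPoints(np.array(uv,float).reshape(-1,1,2),K,d)[:,0]
    return o,(Rw@np.c_[p,np.ones(len(p))].T).T
def atz(P,uv,z):
    o,v=ray(P,uv); return o+v*((z-o[2])/v[:,2])[:,None]
def proj(P,X):
    K,d,Rw,o=P; rv=cv2.Rodrigues(Rw.T)[0]; return cv2.projectPoints(np.array(X,float).reshape(-1,1,3),rv,-Rw.T@o,K,d)[0][:,0]
def save(im,n,box=None,s=1):
    if box: im=im[box[1]:box[3],box[0]:box[2]]
    cv2.imwrite('pics/'+n,cv2.resize(im[:,:,::-1],None,fx=s,fy=s,interpolation=cv2.INTER_CUBIC))
E
python3 - <<'E'
from h import *
print(env.sense())
ims=[]
Z=dict(driver_grip=.094,driver_tip=.01,stand_mouth=.06,screw_a=.137,shaker=0,held_block=.06)
for n in ('top','scene'):
    im=capture(n); P=campose(n); ims.append(im); print(n,P[3].round(3))
    for q,z in Z.items():
        for r in mark_of(n,q)[:5]: print(q,round(r['score'],2),np.round(r['centre'],1),atz(P,r['centre'],z)[0].round(4))
save(np.vstack(ims),'a.png',s=.75)
E
```

```text
pics
{'clock': 0.0, 'joint_pos': array([-6.70355063e+01,  1.36796678e+01, -8.15471790e-01,  7.55850230e+01,
        4.55238807e-04,  9.00016355e+01]), 'qd': array([-0.05358628,  0.10912155,  0.07028712, -0.01782058,  0.01493419,
        0.00656934]), 'effort': array([-1.28813863e-03, -5.38773644e+01,  3.46441090e+01,  1.81689084e-02,
       -1.87600308e-04,  7.90810020e-06]), 'position': array([ 0.20467701, -0.48301458,  0.23069943]), 'eef_rot': array([-1.79919837e+02, -4.52950069e-04,  2.29628575e+01]), 'wrist_force': array([ 0.23269705, -0.19130667, -0.76381255]), 'ft_torque': array([-0.00133416, -0.03351823, -0.03192684]), 'width': 0.9987448395711567}
top [0.384 0.005 1.502]
driver_grip 0.64 [267.4 222.4] [0.452  0.2014 0.094 ]
driver_tip 0.36 [403.5 206.1] [ 0.5144 -0.2773  0.01  ]
driver_tip 0.32 [268.  225.6] [0.4445 0.2109 0.01  ]
stand_mouth 0.66 [308.6 231.3] [0.4227 0.0624 0.06  ]
stand_mouth 0.59 [182.3 233.6] [0.4142 0.5054 0.06  ]
stand_mouth 0.58 [266.8 226.4] [0.4397 0.2081 0.06  ]
stand_mouth 0.51 [212.  216.8] [0.4732 0.4016 0.06  ]
screw_a 0.43 [404.2 207.8] [ 0.4976 -0.2555  0.137 ]
screw_a 0.39 [417.1 207.6] [ 0.4982 -0.298   0.137 ]
shaker 0.83 [404.3 190.8] [ 0.5711 -0.2833  0.    ]
held_block 0.71 [269.7 223.1] [0.4512 0.1981 0.06  ]
held_block 0.62 [406.2 187.1] [ 0.5767 -0.2787  0.06  ]
held_block 0.48 [270.3 223.2] [0.4508 0.196  0.06  ]
scene [-1.011  0.357  1.532]
driver_grip 0.7 [274.5 221.3] [0.4496 0.1907 0.094 ]
stand_mouth 0.77 [269.1 225.9] [0.4631 0.2121 0.06  ]
stand_mouth 0.72 [198.7 246.5] [0.4128 0.4925 0.06  ]
stand_mouth 0.58 [307.6 226.8] [0.4239 0.0633 0.06  ]
screw_a 0.55 [246.6 259.1] [0.2393 0.3236 0.137 ]
screw_a 0.54 [393.1 185.8] [ 0.5032 -0.3152  0.137 ]
screw_a 0.47 [378.4 189.8] [ 0.4927 -0.2483  0.137 ]
shaker 0.69 [374.7 202.7] [ 0.5621 -0.2654  0.    ]
held_block 0.57 [375.8 191.2] [ 0.5694 -0.2679  0.06  ]
held_block 0.3 [432.6 224.7] [ 0.3241 -0.4277  0.06  ]
```

View pics/a.png

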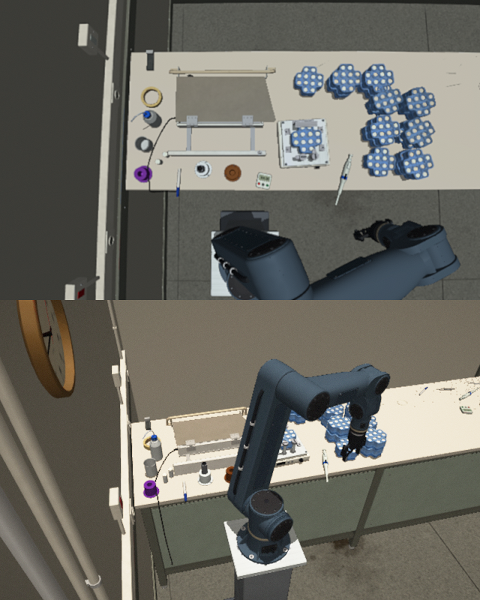

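```bash
python3 - <<'E'
from h import *
im=capture('top')
a=cv2.resize(im[170:270,150:310],None,fx=5,fy=5,interpolation=cv2.INTER_CUBIC)[:,:800]
im=capture('scene')
save(a,'b.png')
E
```

```text
(no output)
```

View pics/b.png

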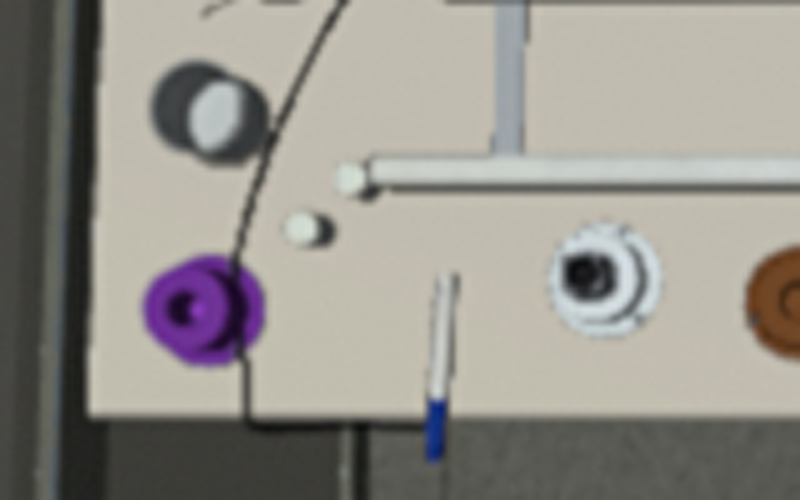

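The real stand is the aluminium one at top-view pixel (268,225), with the black-butted driver in it. The look-alikes are brown at (309,231) and purple at (182,233). The screws are near (404,208) and (417,208). The white bar near the stand could be an obstacle, so I'll triangulate its height.

```bash
cat >> h.py <<'E'
def tri(P1,a,P2,b):
    o1,v1=ray(P1,a); o2,v2=ray(P2,b); v1,v2=v1[0],v2[0]
    s=np.linalg.lstsq(np.c_[v1,-v2],o2-o1,rcond=None)[0]; A=o1+s[0]*v1;B=o2+s[1]*v2; return (A+B)/2,np.linalg.norm(A-B)
def go(pos,yaw):
    "shift and rotvec in tool axes from measured pose to a tool-down pose"
    s=env.sense(); R0=R.from_euler('xyz',s['eef_rot'],degrees=True); R1=R.from_euler('xyz',[180,0,yaw],degrees=True)
    print('pos',s['position'].round(4),'rot',s['eef_rot'].round(2),'j',s['joint_pos'].round(1),'t',s['clock'],'w',round(s['width'],3))
    print('shift',R0.inv().apply(np.array(pos)-s['position']).round(4),'turn',(R0.inv()*R1).as_rotvec().round(4))
E
python3 - <<'E'
from h import *
print(np.round(calibration('wrist')['T_tool_cam'],3), calibration('wrist')['fx'])
a,b=campose('top'),campose('scene')
print('bar',tri(a,[224.4,204],b,[229,216])); print('driver',tri(a,[267.4,222.4],b,[274.5,221.3]))
print('screws',tri(a,[404.2,207.8],b,[378.4,189.8]),tri(a,[417.1,207.6],b,[393.1,185.8]))
go([.40,-.275,.40],0)
save(capture('scene'),'c.png',(200,160,420,280),3.6)
E
```

```text
[[-0.    -0.963 -0.268  0.07 ]
 [ 1.    -0.     0.     0.   ]
 [-0.    -0.268  0.963 -0.143]
 [ 0.     0.     0.     1.   ]] 317.6469876668005
bar (array([0.51660394, 0.35653483, 0.09386824]), np.float64(0.012189527524843575))
driver (array([0.45050455, 0.19597252, 0.09524876]), np.float64(0.01085143753230485))
screws (array([ 0.49876573, -0.2537488 ,  0.13122085]), np.float64(0.005768545438338718)) (array([ 0.49591968, -0.30395528,  0.14400052]), np.float64(0.015042259419554884))
pos [ 0.2048 -0.4834  0.2313] rot [-179.99    0.     22.96] j [-67.   13.6  -0.8  75.6  -0.   90. ] t 0.8 w 0.998
shift [ 0.261  -0.1157 -0.1687] turn [-1.000e-04  1.000e-04  4.008e-01]
```

View pics/c.png

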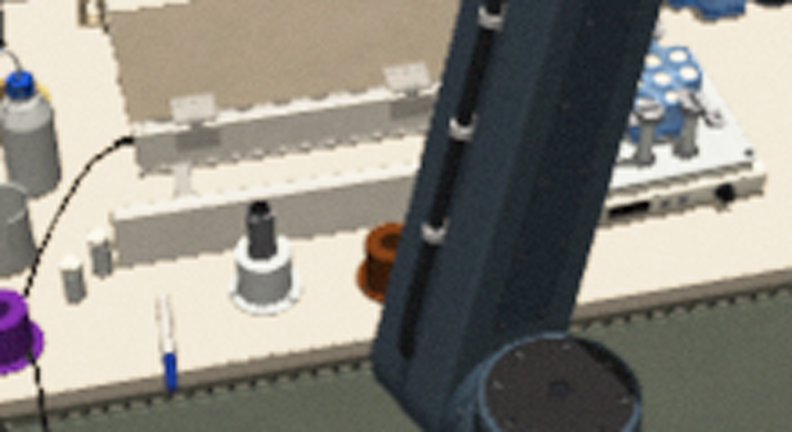

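The enlarged crop shows the aluminium stand with the grey, black-butted driver, at crop (262,240). The brown stand is at (385,260) and the purple one at (8,325). Behind the aluminium stand is a low wall about 90 mm high. Next, a close look at the screws with the wrist camera.

```bash
python3 - <<'E'
from h import *
go([.52,-.28,.36],0)
E
python3 -m creep '[[[0.04,-0.03,-0.04],[0,0,0.1],0],[[0.09,-0.07,-0.08],[0,0,0.2],0],[[0.14,-0.1,-0.11],[0,0,0.3],0],[[0.2,-0.13,-0.13],[0,0,0.4],0],[[0.26,-0.16,-0.13],[0,0,0.4],0],[[0.31,-0.19,-0.13],[0,0,0.4],0],[[0.37,-0.065,-0.13],[0,0,0.4],0],[[0.37,-0.065,-0.13],[0,0,0.4],0],[[0.37,-0.065,-0.13],[0,0,0.4],0]]'
python3 - <<'E'
from h import *
go([.52,-.28,.36],0)
E
```

```text
pos [ 0.2048 -0.4834  0.2313] rot [-180.     -0.     22.97] j [-67.   13.6  -0.8  75.6   0.   90. ] t 0.85 w 0.995
shift [ 0.3695 -0.0643 -0.1287] turn [-1.000e-04 -0.000e+00  4.008e-01]
clock: 1.75
position: [0.5086, -0.2771, 0.361]
eef_rot: [180.0, -0.1, 0.1]
wrist_force: [1.0, -0.9, 0.8]
width: 0.998
pos [ 0.5086 -0.2771  0.361 ] rot [ 1.7996e+02 -7.0000e-02  1.0000e-01] j [-28.6  19.2  25.8  96.6  -0.  151.3] t 1.75 w 0.998
shift [0.0113 0.0029 0.001 ] turn [ 0.0007 -0.0012  0.0017]
```

```bash
python3 - <<'E'
from h import *
P=campose('wrist'); im=capture('wrist'); 
for q,z in dict(screw_a=.137,shaker=0,held_block=.06).items():
    for r in mark_of('wrist',q)[:5]: print(q,round(r['score'],2),np.round(r['centre'],1),atz(P,r['centre'],z)[0].round(4))
for r in outline_of('wrist','clamp_a')[:4]: print(r['score'],r['box'],r['region'].sum())
save(im,'d.png',s=1.25)
E
```

```text
screw_a 0.73 [301.5 186.8] [ 0.4926 -0.2561  0.137 ]
screw_a 0.61 [347.6 178.8] [ 0.5023 -0.3105  0.137 ]
held_block 0.58 [323.1 108.4] [ 0.5831 -0.2824  0.06  ]
0.88 [332.1, 152.4, 360.9, 194.2] 799
```

View pics/d.png

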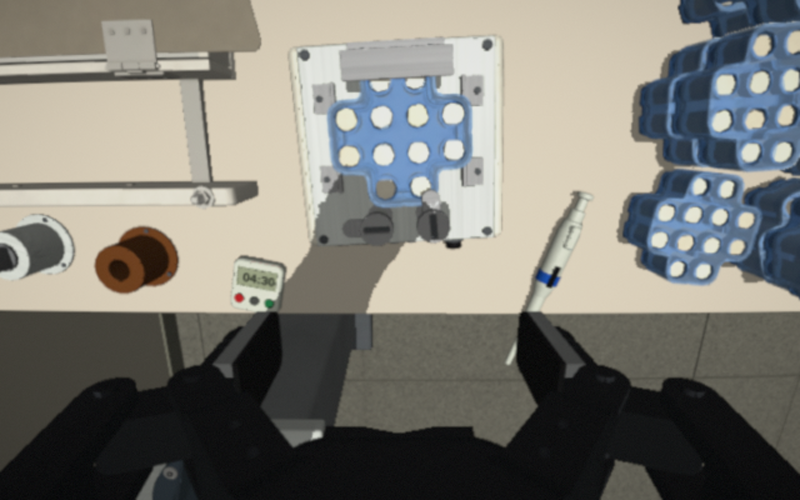

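The open clamp is the left one, at view (377,230): its slot runs sideways and its wing points +y. The right one, at (433,222), is closed over the block. I'll move in to measure axis and slot angle.

```bash

python3 -m creep '[[[-0.015,0.0,0.05],[0,0,0],0],[[-0.03,0,0.1],[0,0,0],0],[[-0.03,0,0.15],[0,0,0],0],[[-0.03,0,0.15],[0,0,0],0],[[-0.03,0,0.15],[0,0,0],0]]'
python3 - <<'E'
from h import *
P=campose('wrist'); im=capture('wrist'); print(P[3])
for q,z in dict(screw_a=.137,held_block=.06).items():
    for r in mark_of('wrist',q)[:5]: print(q,round(r['score'],2),np.round(r['centre'],1),atz(P,r['centre'],z)[0].round(4))
# rectified world-plane crop at z=.137, 4px/mm ; up=+x, left=+y
g=np.mgrid[0:600,0:800]; X=np.stack([.58-g[0]/4000,-.18-g[1]/4000,np.full(g[0].shape,.137)],-1)
m=proj(P,X.reshape(-1,3)).astype(np.float32).reshape(600,800,2)
save(cv2.remap(im,m[...,0],m[...,1],cv2.INTER_CUBIC),'e.png')
E
```

```text
clock: 2.5
position: [0.4757, -0.2778, 0.2116]
eef_rot: [-180.0, 0.0, -0.0]
wrist_force: [0.4, -0.6, 0.0]
width: 1.004
[ 0.54549261 -0.27708826  0.35433914]
screw_a 0.88 [365.7 177.6] [ 0.5011 -0.3098  0.137 ]
screw_a 0.68 [288.5 187.9] [ 0.4937 -0.2558  0.137 ]
held_block 0.62 [318.5  69. ] [ 0.5815 -0.2769  0.06  ]
```

View pics/e.png

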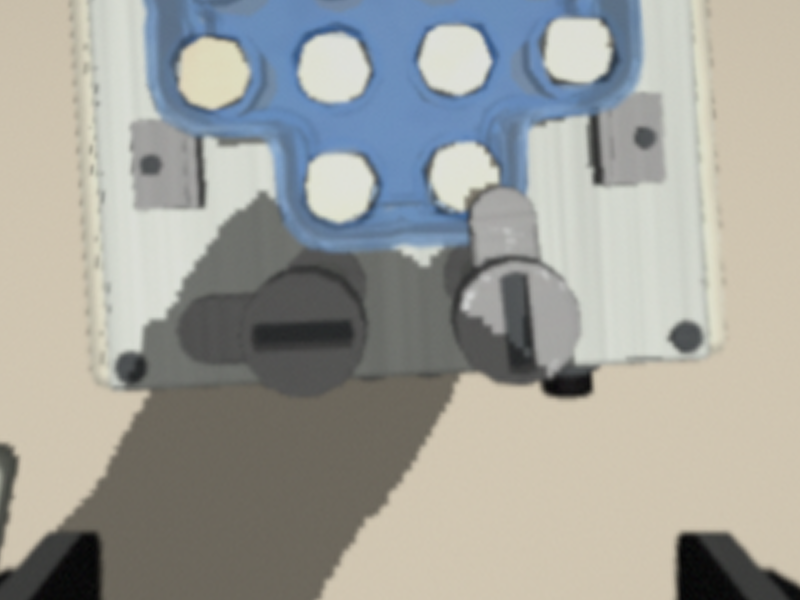

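Left head centre is at crop (303,332), giving about (0.497,-0.256), with its slot at about 92.5° world. The right clamp is at (516,320) and closed. The shaker's front corners give it a yaw of about 3.1°. Now over to the stand.

```bash

python3 -m creep '[[[0,-0.04,-0.03],[0,0,0],0],[[-0.005,-0.08,-0.06],[0,0,-0.1],0],[[-0.01,-0.13,-0.06],[0,0,-0.2],0],[[-0.02,-0.18,-0.06],[0,0,-0.3],0],[[-0.03,-0.23,-0.06],[0,0,-0.4],0],[[-0.03,-0.28,-0.06],[0,0,-0.5],0],[[-0.03,-0.33,-0.06],[0,0,-0.524],0],[[-0.03,-0.38,-0.06],[0,0,-0.524],0],[[-0.03,-0.43,-0.06],[0,0,-0.524],0],[[-0.027,-0.478,-0.06],[0,0,-0.524],0],[[-0.027,-0.478,-0.06],[0,0,-0.524],0],[[-0.027,-0.478,-0.06],[0,0,-0.524],0]]'
python3 - <<'E'
from h import *
P=campose('wrist'); im=capture('wrist'); print(P[3])
for q,z in dict(driver_grip=.094,driver_tip=.01,stand_mouth=.06).items():
    for r in mark_of('wrist',q)[:4]: print(q,round(r['score'],2),np.round(r['centre'],1),atz(P,r['centre'],z)[0].round(4))
save(im,'f0.png')
# rectified crop at z=.124 (top of handle), 4px/mm ; up=+x, left=+y
g=np.mgrid[0:600,0:800]; X=np.stack([.525-g[0]/4000,.30-g[1]/4000,np.full(g[0].shape,.124)],-1)
m=proj(P,X.reshape(-1,3)).astype(np.float32).reshape(600,800,2)
save(cv2.remap(im,m[...,0],m[...,1],cv2.INTER_CUBIC),'f.png')
E
```

```text
clock: 3.85
position: [0.45, 0.2018, 0.2721]
eef_rot: [180.0, -0.2, 30.2]
wrist_force: [0.2, 0.7, -0.0]
width: 0.999
[0.51015443 0.23667204 0.41498906]
driver_grip 0.91 [318.9 184.6] [0.4481 0.2    0.094 ]
driver_tip 0.55 [182.8  61.5] [0.4804 0.4071 0.01  ]
stand_mouth 0.91 [315.1 180.6] [0.4434 0.2022 0.06  ]
stand_mouth 0.76 [410.5 249.9] [0.4274 0.0588 0.06  ]
stand_mouth 0.76 [72.6 65.8] [0.4218 0.4892 0.06  ]
stand_mouth 0.43 [319.1 186.1] [0.4401 0.195  0.06  ]
```

View pics/f.png

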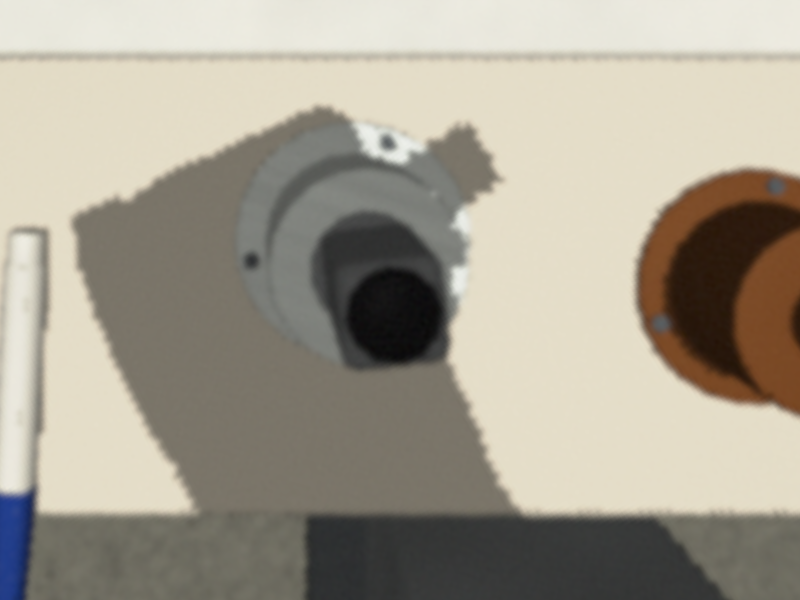

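The stand is at the crop centre. The butt centre at (395,315) gives (0.447,0.201), and the handle flats lie about 5.6° off the world axes. I'll grip at tool yaw 185.6°, so the jaws open along y and stay clear of the wall.

```bash

python3 -m creep '[[[0,0,0],[0,0,-0.14],0],[[0,0,0],[0,0,-0.28],0],[[0,0,0],[0,0,-0.42],0],[[0,0,0],[0,0,-0.56],0],[[0,0,0],[0,0,-0.7],0],[[0,0,0],[0,0,-0.84],0],[[0,0,0],[0,0,-0.98],0],[[0,0,0],[0,0,-1.12],0],[[0,0,0],[0,0,-1.26],0],[[0,0,0],[0,0,-1.4],0],[[0,0,0],[0,0,-1.54],0],[[0,0,0],[0,0,-1.68],0]]'
python3 -m creep '[[[0,0,0],[0,0,-0.14],0],[[0,0,0],[0,0,-0.28],0],[[0,0,0],[0,0,-0.42],0],[[0,0,0],[0,0,-0.56],0],[[0,0,0],[0,0,-0.7],0],[[0,0,0],[0,0,-0.84],0],[[0,0,0],[0,0,-0.98],0],[[0,0,0],[0,0,-1.03],0],[[0,0,0],[0,0,-1.03],0],[[0,0,0],[0,0,-1.03],0]]'
python3 - <<'E'
from h import *
P=campose('wrist'); im=capture('wrist')
for q,z in dict(driver_grip=.094,stand_mouth=.06).items():
    for r in mark_of('wrist',q)[:2]: print(q,round(r['score'],2),np.round(r['centre'],1),atz(P,r['centre'],z)[0].round(4))
go([.447,.2005,.087],185.6)
g=np.mgrid[0:400,0:400]; X=np.stack([.5-g[0]/4000,.25-g[1]/4000,np.full(g[0].shape,.124)],-1)
m=proj(P,X.reshape(-1,3)).astype(np.float32).reshape(400,400,2)
save(cv2.remap(im,m[...,0],m[...,1],cv2.INTER_CUBIC),'g.png')
E
```

```text
clock: 5.25
position: [0.4497, 0.1988, 0.2709]
eef_rot: [180.0, 0.0, 126.5]
wrist_force: [1.1, 0.1, 0.2]
width: 1.005
clock: 6.25
position: [0.4496, 0.1993, 0.2707]
eef_rot: [180.0, 0.0, -174.9]
wrist_force: [-0.3, -0.2, 0.3]
width: 1.002
driver_grip 0.75 [323.1 177.3] [0.4485 0.2043 0.094 ]
driver_grip 0.5 [502.6 260.3] [0.5244 0.4133 0.094 ]
stand_mouth 0.81 [571.8 173.7] [0.4248 0.492  0.06  ]
stand_mouth 0.79 [194.  142.9] [0.4294 0.0593 0.06  ]
pos [0.4494 0.1998 0.2705] rot [ 1.7999e+02  1.0000e-02 -1.7476e+02] j [24.   9.8 -0.1 80.1  0.  18.7] t 6.4 w 1.001
shift [0.0024 0.0009 0.1835] turn [ 0.0001  0.0002 -0.0062]
```

View pics/g.png

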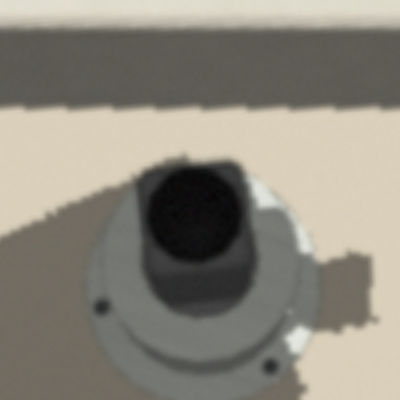

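```bash

python3 -m creep '[[[0.003,0.0015,0.045],[0,0,-0.006],0],[[0.003,0.0015,0.09],[0,0,-0.006],0],[[0.003,0.0015,0.13],[0,0,-0.006],0],[[0.003,0.0015,0.165],[0,0,-0.006],0],[[0.003,0.0015,0.1835],[0,0,-0.006],0],[[0.003,0.0015,0.1835],[0,0,-0.006],120],[[0.003,0.0015,0.1835],[0,0,-0.006],255],[[0.003,0.0015,0.1835],[0,0,-0.006],255],[[0.003,0.0015,0.1835],[0,0,-0.006],255],[[0.003,0.0015,0.1835],[0,0,-0.006],255],[[0.003,0.0015,0.1835],[0,0,-0.006],255],[[0.003,0.0015,0.1835],[0,0,-0.006],255]]' 60
python3 -m creep '[[[0,0,0],[0,0,0],255],[[0,0,0],[0,0,0],255],[[0,0,-0.01],[0,0,0],255]]' 80
python3 - <<'E'
from h import *
go([.4465,.2013,.087],185.6); print(env.sense()['wrist_force'])
E
```

```text
clock: 7.6
position: [0.4471, 0.2018, 0.0883]
eef_rot: [179.9, 0.1, -174.3]
wrist_force: [0.1, -1.5, 6.6]
width: 0.32
clock: 7.9
position: [0.4459, 0.2012, 0.097]
eef_rot: [-180.0, -0.0, -174.3]
wrist_force: [0.3, -0.2, -1.1]
width: 0.316
pos [0.4459 0.2012 0.097 ] rot [-1.7999e+02 -4.0000e-02 -1.7432e+02] j [ 24.3  15.1 -19.6  55.3   0.   18.6] t 7.9 w 0.316
shift [-0.0006 -0.      0.01  ] turn [-0.0001 -0.0007  0.0014]
[ 0.26880281 -0.20429291 -1.11357934]
```

```bash

python3 -m creep '[[[0,0,-0.04],[0,0,0],255],[[0,0,-0.08],[0,0,0],255],[[0,0,-0.13],[0,0,0],255],[[0,0,-0.18],[0,0,0],255],[[0,0,-0.18],[0,0,0],255]]'
python3 - <<'E'
from h import *
P=campose('wrist'); im=capture('wrist'); s=env.sense(); t=s['position']
print(t, s['wrist_force'])
for q in('driver_grip','driver_tip'):
    for r in mark_of('wrist',q)[:2]: print(q,round(r['score'],2),np.round(r['centre'],1))
print(proj(P,[t+[0,0,z] for z in(.007,-.077,-.061,-.027)]).round(1))
save(im,'i.png',(160,80,480,320),2.4)
E
```

```text
clock: 8.4
position: [0.4483, 0.2023, 0.2842]
eef_rot: [179.8, 0.6, -174.3]
wrist_force: [0.7, 1.5, -0.8]
width: 0.317
[0.4475189  0.20196465 0.28085646] [-0.14167774  0.05107363 -1.39430844]
driver_grip 0.97 [320.9 257.1]
driver_tip 0.87 [315.5 204.4]
[[317.  253. ]
 [317.2 202.5]
 [317.2 209.2]
 [317.1 227.2]]
```

View pics/i.png

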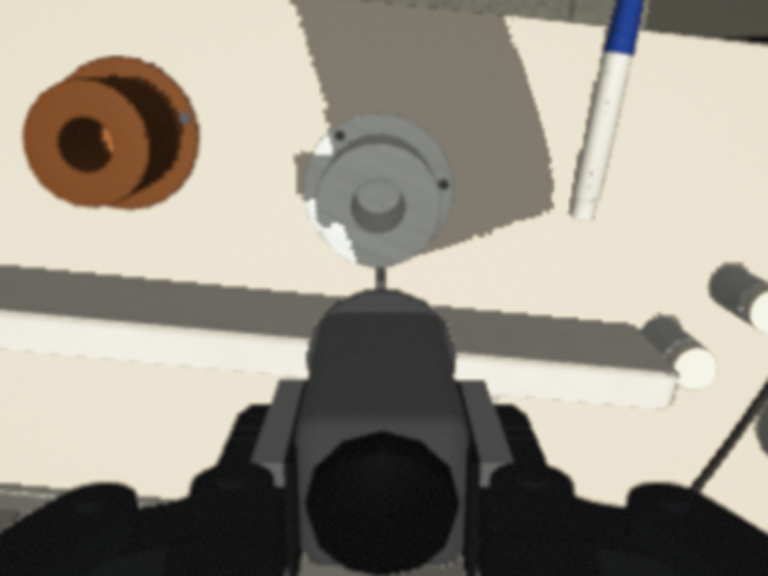

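The hand view shows the driver gripped, with its blade edge-on and about 3.5 px wide at crop (381,278), so the blade lies along tool x. I'll carry it to the open screw and turn it to 272.5°.

```bash

python3 -m creep '[[[0,-0.03,0],[0,0,-0.13],255],[[0,-0.07,0],[0,0,-0.26],255],[[0,-0.115,0],[0,0,-0.39],255],[[-0.001,-0.16,0],[0,0,-0.52],255],[[-0.001,-0.205,0],[0,0,-0.65],255],[[-0.002,-0.25,0],[0,0,-0.78],255],[[-0.002,-0.295,0],[0,0,-0.91],255],[[-0.003,-0.34,0],[0,0,-1.04],255],[[-0.004,-0.385,0],[0,0,-1.17],255],[[-0.004,-0.425,0],[0,0,-1.3],255],[[-0.004,-0.46,0],[0,0,-1.43],255],[[-0.004,-0.46,0],[0,0,-1.515],255]]'
python3 -m creep '[[[0,0,0],[0,0,0],255],[[0,0,0],[0,0,0],255],[[0,0,0],[0,0,0],255]]'
python3 - <<'E'
from h import *
P=campose('wrist'); im=capture('wrist'); s=env.sense(); t=s['position']
go([.497,-.256,.281],272.5)
for q,z in(('driver_tip',t[2]-.077),('screw_a',.137)):
    for r in mark_of('wrist',q)[:3]: print(q,round(r['score'],2),np.round(r['centre'],1),atz(P,r['centre'],z)[0].round(4))
print(proj(P,[t+[0,0,-.077],[.497,-.256,.137]]).round(1))
save(im,'j.png',(200,100,440,280),3.3)
E
```

```text
clock: 9.75
position: [0.495, -0.2595, 0.2741]
eef_rot: [179.8, 0.1, -87.4]
wrist_force: [-0.3, 1.2, -1.7]
width: 0.321
clock: 10.05
position: [0.4955, -0.2551, 0.2763]
eef_rot: [179.9, 0.0, -87.6]
wrist_force: [-0.4, 0.1, -0.7]
width: 0.313
pos [ 0.4956 -0.2551  0.2766] rot [ 1.7997e+02  3.0000e-02 -8.7540e+01] j [ -27.2   16.4    9.6   83.2    0.  -119.7] t 10.1 w 0.319
shift [ 0.001  -0.0013 -0.0044] turn [ 0.0005  0.0005 -0.0007]
driver_tip 0.79 [319.  203.9] [ 0.4973 -0.258   0.1996]
screw_a 0.97 [319.8 189.7] [ 0.4963 -0.2531  0.137 ]
screw_a 0.85 [318.6 126.8] [ 0.4998 -0.3092  0.137 ]
[[321.2 207.8]
 [319.2 186.6]]
```

View pics/j.png

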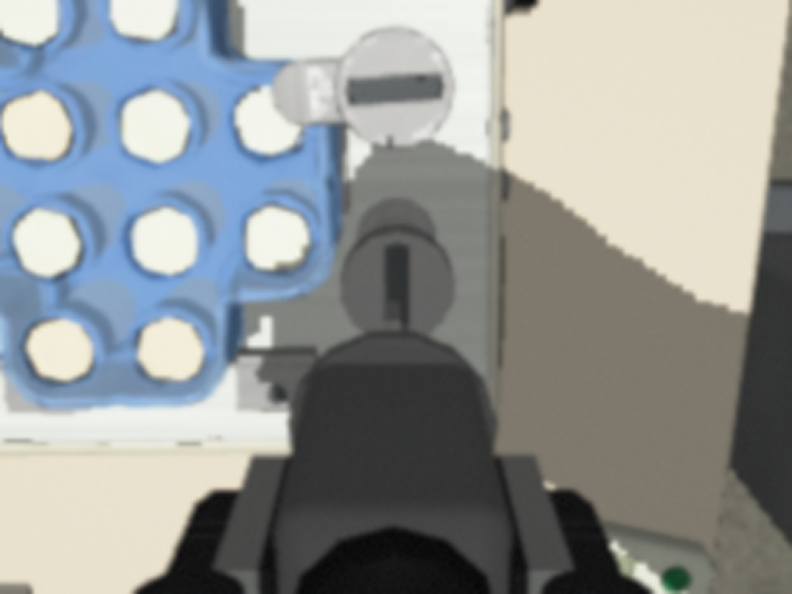

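The image shows the slot at crop column 397 and the blade edge at about 404, so the blade needs about 1.4 mm toward the block, which matches the model. I'll correct that and go down slowly.

```bash

python3 -m creep '[[[0.001,-0.0013,0.02],[0,0,0],255],[[0.001,-0.0013,0.04],[0,0,0],255],[[0.001,-0.0013,0.055],[0,0,0],255],[[0.001,-0.0013,0.055],[0,0,0],255],[[0.001,-0.0013,0.059],[0,0,0],255],[[0.001,-0.0013,0.062],[0,0,0],255],[[0.001,-0.0013,0.064],[0,0,0],255],[[0.001,-0.0013,0.064],[0,0,0],255]]'
python3 - <<'E'
from h import *
capture('wrist'); go([.497,-.256,.2075],272.5); s=env.sense(); print(s['wrist_force'],s['ft_torque'])
E
```

```text
clock: 11.0
position: [0.4977, -0.2571, 0.2154]
eef_rot: [-179.8, -0.1, -87.5]
wrist_force: [-3.3, 1.8, 13.3]
width: 0.318
pos [ 0.4977 -0.2571  0.2154] rot [-1.7982e+02 -1.0000e-01 -8.7520e+01] j [ -27.3   17.3    1.9   74.5    0.  -119.8] t 11.05 w 0.32
shift [-0.0012  0.0007  0.0079] turn [-0.0032 -0.0017 -0.0003]
[-3.50924135  1.47734491 13.96934856] [ 0.51736297  0.89032493 -0.01695105]
```

```bash

python3 - <<'E'
from h import *
P=campose('wrist'); im=capture('wrist'); t=env.sense()['position']
print(proj(P,[t+[0,0,-.077],t+[.0,-.01,-.077],[.497,-.256,.137],[.497,-.269,.137],[.497,-.243,.137]]).round(1))
save(im,'k.png',(260,100,380,220),5)
E
```

```text
[[321.9 208. ]
 [322.5 194.6]
 [322.7 208.9]
 [323.5 191.6]
 [321.9 225.7]]
```

View pics/k.png

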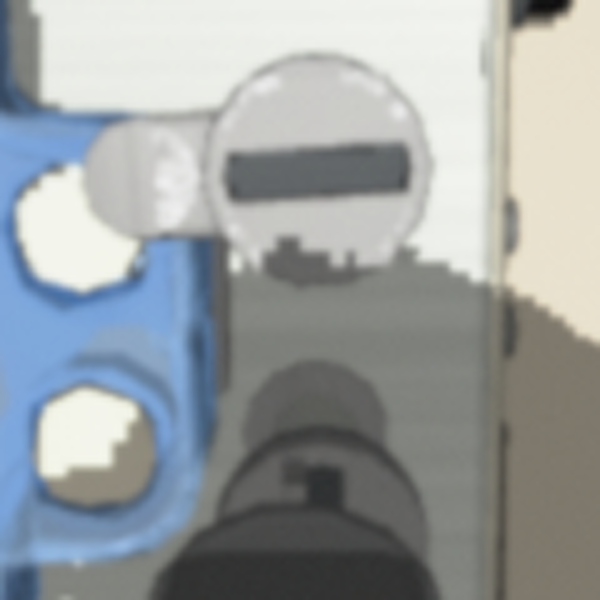

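```bash

python3 - <<'E'
import cv2
im=cv2.imread('pics/k.png'); g=cv2.resize(im,(120,120),interpolation=cv2.INTER_AREA)[:,:,1]
print('     ',*range(306,348)); 
for r in range(86,104): print(r+100,*[f'{v:3d}' for v in g[r,46:88]])
E
```

```text
306 307 308 309 310 311 312 313 314 315 316 317 318 319 320 321 322 323 324 325 326 327 328 329 330 331 332 333 334 335 336 337 338 339 340 341 342 343 344 345 346 347
186 130 126 112 101  98  96  96  94  86  78  72  70  68  65  64  63  63  65  65  64  62  63  65  66  67  74  83  90  94  96 102 118 128 132 132 133 133 133 134 133 134 133
187 130 127 114 101  98  96  92  85  75  65  62  62  64  63  64  66  67  69  69  68  66  65  64  64  62  64  70  78  87  92 101 117 128 131 132 131 132 133 132 132 132 132
188 129 128 116 104  98  91  81  71  66  64  65  66  68  70  72  74  76  77  77  76  74  72  70  68  68  66  66  68  73  81  95 115 127 131 132 132 131 132 131 131 132 132
189 130 129 120 105  91  81  71  66  68  70  71  74  77  81  85  87  90  91  91  90  88  85  83  78  75  73  72  68  67  70  82 105 124 130 131 131 131 131 131 132 131 132
190 129 128 119 100  79  68  67  71  76  81  83  84  88  90  93  96  99  98  97  97  98  97  95  91  88  84  82  78  73  68  70  88 111 125 129 130 130 131 131 131 131 130
191 127 122 107  84  68  64  70  81  89  91  88  84  84  87  90  95  99 
[... 1463 characters left out ...]
 128 131 132
200  94  98  97  95  91  84  80  80  79  80  76  76  77  76  71  60  52  50  50  50  50  54  68  88  97  98  99  98  99  98  99  98 100  98  98  97  92  92 112 127 132 132
201  94  94  89  82  75  68  65  66  66  66  66  65  66  65  62  59  57  57  56  54  54  54  64  83  92  95  97 100  99  99  98 100 100  98  99  98  96  95 106 123 130 131
202  83  79  74  68  64  63  64  65  66  67  67  68  68  67  67  66  67  66  66  64  62  59  61  69  77  84  91  95  98  98  98  99  99 100  98  99  98  97 101 120 131 133
203  67  65  64  66  67  70  72  72  73  74  73  73  74  73  74  73  73  74  74  73  72  69  65  63  64  68  74  83  90  95  98  99  98  99  99  99 100  97  98 118 131 133
```

The pixel values suggest the blade tip is at columns 316–320, while the slot spans 320–328, so the blade sits on the slot's block-side rim. I'll lift slightly, shift toward the robot and compare frames: the blade stays still in the image and the slot moves.

```bash

python3 -m creep '[[[0,0,-0.008],[0,0,0],255],[[0,0.004,-0.008],[0,0,0],255],[[0,0.004,-0.008],[0,0,0],255],[[0,0.004,-0.008],[0,0,0],255]]'
python3 - <<'E'
from h import *
im=capture('wrist'); save(im,'l0.png'); print(env.sense()['position'],[np.round(r['centre'],1) for q in('driver_tip','screw_a') for r in mark_of('wrist',q)[:2]])
g=im[:,:,1]
print('     ',*range(306,342)); 
for r in range(184,208): print(r,*[f'{v:3d}' for v in g[r,306:342]])
E
```

```text
clock: 11.5
position: [0.4929, -0.2571, 0.2206]
eef_rot: [180.0, 0.0, -87.5]
wrist_force: [-0.3, -0.1, -0.9]
width: 0.318
[ 0.49295254 -0.25706213  0.22055615] [array([318.1, 203. ]), array([316.6, 208. ]), array([316.8, 131.2])]
      306 307 308 309 310 311 312 313 314 315 316 317 318 319 320 321 322 323 324 325 326 327 328 329 330 331 332 333 334 335 336 337 338 339 340 341
184  95  92  86  77  72  67  64  63  64  65  64  66  64  64  64  64  65  67  71  78  89  94  95  95  98 109 124 131 133 133 132 132 132 132 133 133
185  90  80  70  63  63  62  64  65  67  69  71  72  68  68  66  65  64  64  62  66  75  86  91  94  97 109 123 130 132 132 131 133 133 133 133 132
186  77  68  65  64  67  68  70  74  75  79  80  81  78  76  74  72  70  69  66  65  67  73  81  89  96 107 124 130 131 132 132 132 131 132 132 132
187  65  68  71  74  77  79  82  86  89  92  94  93  92  91  87  85  81  79  75  72  69  68  69  77  88 105 122 130 132 132 131 132 131 132 132 132
188  70  77  83  87  91  93  93  95  96  96  99  98  97  98  98  96  93  92  88  84  81  72  67  67  75  93 116 127 130 130 129 
[... 2131 characters left out ...]
  74  72  73  73  74  73  73  73  74  74  73  73  70  66  62  62  65  74  84  90  92  94  98 119 132 134 133
204  65  67  71  71  73  74  74  74  74  74  73  75  74  74  74  75  74  75  73  73  75  73  72  68  65  62  63  67  69  75  82  92 118 129 131 131
205  71  73  74  73  74  74  72  73  73  73  72  74  73  73  74  74  74  73  73  73  74  73  74  73  72  69  68  65  61  61  65  80 110 124 129 130
206  73  73  74  73  72  73  73  73  73  72  72  72  73  72  72  73  73  74  72  73  73  73  74  73  73  73  72  70  68  63  61  69  94 116 126 131
207  72  73  73  73  73  73  73  73  72  72  73  72  72  73  73  72  73  73  72  71  73  73  72  71  74  72  74  73  72  71  70  68  77  97 117 127
```

Confirmed: the blade is static at columns 316–320.5, and the slot now spans 312–321.5. So I need about 1 mm back toward the block. I'll check the lengthwise fit too.

```bash

python3 - <<'E'
from h import *
P=campose('wrist'); t=env.sense()['position']; zt=t[2]-.0782
print('blade tip',atz(P,[[316,191.3],[320.7,191.3]],zt).round(4).tolist()); print('slot end',atz(P,[[312.2,190.6],[321.6,190.6]],.137).round(4).tolist())
print('closed',atz(P,[316.8,131.2],.137), atz(P,[316.6,208],.137),atz(P,[318.1,203],zt))
E
```

```text
blade tip [[0.4974, -0.2688, 0.1423], [0.4941, -0.269, 0.1423]]
slot end [[0.5002, -0.2679, 0.137], [0.4933, -0.2682, 0.137]]
closed [[ 0.49861281 -0.31073261  0.137     ]] [[ 0.49644468 -0.25469113  0.137     ]] [[ 0.49554808 -0.26014955  0.14230622]]
```

```bash

python3 -m creep '[[[-0.0042,-0.001,0],[0,0,0],255],[[-0.0042,-0.001,0],[0,0,0],255],[[-0.0042,-0.001,0.003],[0,0,0],255],[[-0.0042,-0.001,0.006],[0,0,0],255],[[-0.0042,-0.001,0.008],[0,0,0],255],[[-0.0042,-0.001,0.01],[0,0,0],255],[[-0.0042,-0.001,0.012],[0,0,0],255],[[-0.0042,-0.001,0.012],[0,0,0],255]]'
python3 - <<'E'
from h import *
im=capture('wrist'); go([.494,-.254,.2085],272.5); s=env.sense(); print(s['wrist_force'],s['ft_torque'])
E
```

```text
clock: 12.45
position: [0.4938, -0.2528, 0.2085]
eef_rot: [180.0, 0.0, -87.5]
wrist_force: [0.6, -0.2, -1.8]
width: 0.315
pos [ 0.4938 -0.2528  0.2087] rot [ 1.7999e+02  1.0000e-02 -8.7520e+01] j [ -27.1   17.1    0.6   73.6    0.  -119.6] t 12.5 w 0.319
shift [ 0.0012 -0.0001  0.0002] turn [ 0.0002  0.0003 -0.0003]
[ 0.26684037  0.47215078 -1.39077699] [-0.02512121 -0.01431465 -0.01609944]
```

The blade is 6.5 mm down in the slot with no side load. Turning clockwise now, in stages.

```bash

python3 -m creep '[[[0,0,0],[0,0,0.1],255],[[0,0,0],[0,0,0.2],255],[[0,0,0],[0,0,0.3],255],[[0,0,0],[0,0,0.4],255],[[0,0,0],[0,0,0.5],255],[[0,0,0],[0,0,0.6],255],[[0,0,0],[0,0,0.7],255],[[0,0,0],[0,0,0.8],255],[[0,0,0],[0,0,0.8],255]]' 100
python3 - <<'E'
from h import *
im=capture('wrist'); s=env.sense();print(s['position'],s['eef_rot'][2],s['wrist_force'],s['ft_torque'],s['width'])
P=campose('wrist')
for r in mark_of('wrist','screw_a')[:2]: print(np.round(r['centre'],1),atz(P,r['centre'],.137))
E
```

```text
clock: 13.4
position: [0.4955, -0.2535, 0.2091]
eef_rot: [-179.8, 0.1, -133.5]
wrist_force: [4.9, -2.4, -5.3]
width: 0.313
[ 0.49549456 -0.2535113   0.20909666] -133.38937454308083 [ 4.47728283 -3.31211516 -4.78644862] [-0.66836283 -1.45587471  0.05654078] 0.317492452514259
[259.7 154.6] [[ 0.49938765 -0.30920258  0.137     ]]
[317.1 209.1] [[ 0.49771    -0.25451207  0.137     ]]
```

```bash

python3 -m creep '[[[0,-0.001,0],[0,0,0.1],255],[[0,-0.001,0],[0,0,0.2],255],[[0,-0.001,0],[0,0,0.3],255],[[0,-0.001,0],[0,0,0.4],255],[[0,-0.001,0],[0,0,0.5],255],[[0,-0.001,0],[0,0,0.6],255],[[0,-0.001,0],[0,0,0.7],255],[[0,-0.001,0],[0,0,0.76],255],[[0,-0.001,0],[0,0,0.8],255],[[0,-0.001,0],[0,0,0.8],255]]'
python3 - <<'E'
from h import *
im=capture('wrist'); s=env.sense();print(s['position'],s['eef_rot'][2],s['wrist_force'],s['ft_torque'],s['width'])
save(im,'m0.png')
g=np.mgrid[0:300,0:400]; X=np.stack([.545-g[0]/4000,-.23-g[1]/4000,np.full(g[0].shape,.137)],-1)
m=proj(campose('wrist'),X.reshape(-1,3)).astype(np.float32).reshape(300,400,2)
save(cv2.remap(im,m[...,0],m[...,1],cv2.INTER_CUBIC),'m.png',s=2)
E
```

```text
clock: 14.5
position: [0.4965, -0.2552, 0.2092]
eef_rot: [-179.8, 0.2, -179.3]
wrist_force: [5.6, -6.3, -5.6]
width: 0.317
[ 0.49644715 -0.25518548  0.20921655] -179.22379227439765 [ 5.4781954  -7.32757298 -6.6115114 ] [-1.71286648 -1.57311071  0.10856513] 0.31446408060157804
```

```bash

python3 -m creep '[[[-0.001,-0.0012,0],[0,0,0.04],255],[[-0.001,-0.0012,0],[0,0,0.08],255],[[-0.001,-0.0012,0],[0,0,0.08],255]]'
python3 - <<'E'
from h import *
s=env.sense();print(s['position'],s['eef_rot'][2],s['wrist_force'],s['ft_torque'])
E
python3 -m creep '[[[0,0,0],[0,0,0.04],255],[[0,0,0],[0,0,0.06],255],[[0,0,0],[0,0,0.06],255]]'
python3 - <<'E'
from h import *
s=env.sense();print(s['position'],s['eef_rot'][2],s['wrist_force'],s['ft_torque'])
E
```

```text
clock: 14.85
position: [0.4968, -0.2557, 0.2091]
eef_rot: [-179.9, 0.1, 176.2]
wrist_force: [4.5, -3.2, -3.2]
width: 0.314
[ 0.49678181 -0.25569876  0.20914257] 176.17366010080573 [ 4.51874482 -3.22517778 -3.16646015] [-1.18100214 -1.1307194   0.11769319]
clock: 15.15
position: [0.4968, -0.2558, 0.2091]
eef_rot: [-179.9, 0.1, 172.8]
wrist_force: [4.1, -5.1, -5.1]
width: 0.314
[ 0.49676368 -0.25579871  0.20914474] 172.78145891986512 [ 4.10004544 -5.12128277 -5.13453694] [-1.33922387 -1.12570165  0.12146132]
```

```bash

python3 -m creep '[[[0,0,0],[0,0,0.03],255],[[0,0,0],[0,0,0.05],255],[[0,0,0],[0,0,0.05],255]]'
python3 - <<'E'
from h import *
s=env.sense();print(s['position'],s['eef_rot'][2],s['wrist_force'],s['ft_torque'])
P=campose('wrist'); im=capture('wrist')
g=np.mgrid[0:300,0:400]; X=np.stack([.55-g[0]/4000,-.23-g[1]/4000,np.full(g[0].shape,.137)],-1)
m=proj(P,X.reshape(-1,3)).astype(np.float32).reshape(300,400,2)
cv2.imwrite('pics/n.png',np.hstack([cv2.resize(im[100:300,220:420,::-1],(400,400)),cv2.copyMakeBorder(cv2.remap(im,m[...,0],m[...,1],cv2.INTER_CUBIC)[:,:,::-1],50,50,0,0,0)]))
E
python3 -m creep '[[[0,0,0],[0,0,0.03],255],[[0,0,0],[0,0,0.05],255],[[0,0,0],[0,0,0.05],255]]'
python3 - <<'E'
from h import *
s=env.sense();print(s['position'],s['eef_rot'][2],s['wrist_force'],s['ft_torque'])
E
```

```text
clock: 15.45
position: [0.4968, -0.2559, 0.2092]
eef_rot: [-179.9, 0.1, 169.9]
wrist_force: [3.7, -6.1, -4.6]
width: 0.316
[ 0.4967533  -0.25591457  0.20916349] 169.9133102126314 [ 3.72958322 -6.05607639 -4.60839589] [-1.44409727 -1.14514575  0.11207582]
clock: 15.8
position: [0.4967, -0.256, 0.2091]
eef_rot: [-179.9, 0.1, 167.1]
wrist_force: [3.9, -5.7, -4.5]
width: 0.316
[ 0.49673836 -0.25600592  0.20912852] 167.06013190121845 [ 3.92090853 -5.6696673  -4.50760832] [-1.65064007 -1.1241177   0.32978471]
```

```bash

python3 -m creep '[[[0,0,0],[0,0,0.03],255],[[0,0,0],[0,0,0.03],255],[[0,0,0],[0,0,0.03],255]]'
python3 - <<'E'
from h import *
s=env.sense();print(s['position'],s['eef_rot'][2],s['wrist_force'],s['ft_torque'])
E
python3 -m creep '[[[0,0,0],[0,0,-0.1],255],[[0,0,0],[0,0,-0.15],255],[[0,0,0],[0,0,-0.15],255],[[0,0,-0.01],[0,0,-0.15],255],[[0,0,-0.03],[0,0,-0.15],255],[[0,0,-0.07],[0,0,-0.15],255],[[0,0,-0.07],[0,0,-0.15],255],[[0,0,-0.07],[0,0,-0.15],255]]'
python3 - <<'E'
from h import *
s=env.sense();print(s['position'],s['eef_rot'][2],s['wrist_force'],s['ft_torque'])
P=campose('wrist'); im=capture('wrist')
print([(np.round(r['centre'],1),atz(P,r['centre'],.137)[0].round(4)) for r in mark_of('wrist','screw_a')[:2]])
g=np.mgrid[0:400,0:400]; X=np.stack([.56-g[0]/4000,-.23-g[1]/4000,np.full(g[0].shape,.137)],-1)
m=proj(P,X.reshape(-1,3)).astype(np.float32).reshape(400,400,2)
cv2.imwrite('pics/o.png',np.hstack([cv2.resize(im[60:260,220:420,::-1],(400,400)),cv2.remap(im,m[...,0],m[...,1],cv2.INTER_CUBIC)[:,:,::-1]]))
E
```

```text
clock: 16.1
position: [0.4967, -0.2561, 0.2091]
eef_rot: [-179.9, 0.1, 165.4]
wrist_force: [4.1, -6.8, -3.8]
width: 0.314
[ 0.49674745 -0.25606693  0.20912478] 165.3876191683601 [ 4.13308452 -6.75506765 -3.76824823] [-1.6794103  -1.08302833  0.41935542]
clock: 16.9
position: [0.4958, -0.2546, 0.2795]
eef_rot: [180.0, 0.1, 173.9]
wrist_force: [-0.2, 0.1, -1.4]
width: 0.31
[ 0.49582776 -0.25457466  0.27952142] 173.88765213301903 [-0.2247832   0.08977082 -1.38700596] [-0.0021279   0.0109081  -0.01548426]
[(array([316.9, 186.8]), array([ 0.497 , -0.2555,  0.137 ])), (array([260.2, 192.2]), array([ 0.4965, -0.3083,  0.137 ]))]
```

View pics/o.png

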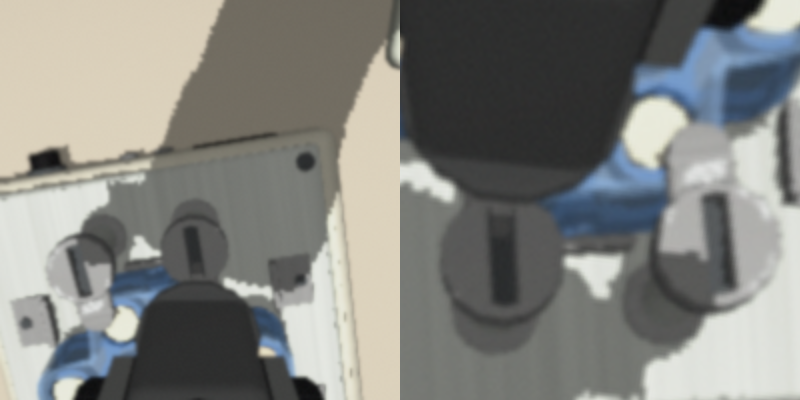

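The reopened slot (right-hand crop, 502,255) runs about 3° off, square to the shaker, and the torque rose to 0.42 N m at the stop. The driver came out cleanly. Back to the stand.

```bash

python3 -m creep '[[[0.01,0.03,0],[0,0,-0.05],255],[[0.02,0.075,0],[0,0,-0.1],255],[[0.03,0.12,0],[0,0,-0.15],255],[[0.04,0.165,0],[0,0,-0.2],255],[[0.05,0.21,0],[0,0,-0.206],255],[[0.06,0.255,0],[0,0,-0.206],255],[[0.07,0.3,0],[0,0,-0.206],255],[[0.075,0.345,0],[0,0,-0.206],255],[[0.085,0.39,0],[0,0,-0.206],255],[[0.0935,0.43,0],[0,0,-0.206],255],[[0.0975,0.448,0],[0,0,-0.206],255],[[0.0975,0.448,0],[0,0,-0.206],255]]'
python3 -m creep '[[[0,0,0],[0,0,0],255],[[0,0,0],[0,0,0],255],[[0,0,0],[0,0,0],255]]'
python3 - <<'E'
from h import *
go([.4465,.2014,.2],185.7)
P=campose('wrist'); im=capture('wrist'); t=env.sense()['position']
for q,z in(('driver_tip',t[2]-.078),('stand_mouth',.06),('driver_grip',t[2]+.006)):
    for r in mark_of('wrist',q)[:3]: print(q,round(r['score'],2),np.round(r['centre'],1),atz(P,r['centre'],z)[0].round(4))
print(proj(P,[t+[0,0,-.078],[.4465,.2014,.06]]).round(1))
save(im,'p0.png'); g=im[:,:,1]; print('    ',*range(304,334))
for r in range(184,202): print(r,*[f'{v:3d}' for v in g[r,304:334]])
E
```

```text
clock: 18.2
position: [0.4449, 0.2031, 0.2774]
eef_rot: [-180.0, -0.1, -174.1]
wrist_force: [-0.4, 0.0, -1.3]
width: 0.31
clock: 18.5
position: [0.4461, 0.2001, 0.2787]
eef_rot: [-180.0, -0.0, -174.3]
wrist_force: [-0.1, -0.3, -1.3]
width: 0.318
pos [0.4461 0.2001 0.2787] rot [-1.7999e+02 -2.0000e-02 -1.7435e+02] j [24.2  9.4  0.7 81.3 -0.  18.5] t 18.5 w 0.318
shift [-0.0006  0.0013  0.0787] turn [-0.0002 -0.0004 -0.0008]
driver_tip 0.62 [318.3 203. ] [0.444  0.2001 0.2008]
stand_mouth 0.97 [562.7 177.2] [0.4247 0.4891 0.06  ]
stand_mouth 0.95 [195.9 144.5] [0.4296 0.0589 0.06  ]
stand_mouth 0.59 [318.  173.1] [0.449 0.2   0.06 ]
driver_grip 0.76 [320.3 254.1] [0.4446 0.2012 0.2848]
driver_grip 0.39 [468.3 319.9] [0.4738 0.2795 0.2848]
[[318.1 205.8]
 [319.4 171.1]]
     304 305 306 307 308 309 310 311 312 313 314 315 316 317 318 319 320 321 322 323 324 325 326 327 328 329 330 331 332 333
184 238 205 157 140 140 139 141 141 141 142 141 141 141 140 139 138 137 137 136 136 137 138 138 139 138 138 138 138 138 137
185 240 225 179 142 137 137 138 139 140 141 141 141 141 141 141 140 139 1
[... 1334 characters left out ...]
 210 189 134  87  77  77 105 157 173 162 160 181 203 215 224 228 228 229 230 230
197 230 230 230 230 230 230 230 229 229 228 227 214 156 103  90  92 127 190 214 213 213 220 225 228 229 230 230 230 230 230
198 230 230 230 230 230 230 230 230 229 230 229 218 161 110  96 100 137 203 225 227 228 228 229 230 230 230 230 230 230 230
199 230 230 229 230 230 229 226 223 220 219 219 204 151 103  92  96 130 190 216 219 219 220 224 228 229 230 230 230 230 230
200 230 230 230 228 224 219 201 179 163 157 156 146 111  81  76  77  97 136 153 157 156 164 188 212 223 228 229 230 229 230
201 230 228 223 214 190 168 141 114  98  91  91  86  75  65  65  64  71  83  88  90  91  98 121 154 186 209 219 224 227 230
```

The blade sits in the hand just as it did at pickup (column 318, row 191). Lowering to the noted home position.

```bash

python3 -m creep '[[[-0.0006,0.0013,0.04],[0,0,0],255],[[-0.0006,0.0013,0.08],[0,0,0],255],[[-0.0006,0.0013,0.115],[0,0,0],255],[[-0.0006,0.0013,0.13],[0,0,0],255],[[-0.0006,0.0013,0.13],[0,0,0],255],[[-0.0006,0.0013,0.138],[0,0,0],255],[[-0.0006,0.0013,0.146],[0,0,0],255],[[-0.0006,0.0013,0.15],[0,0,0],255],[[-0.0006,0.0013,0.15],[0,0,0],255]]'
python3 - <<'E'
from h import *
s=env.sense();print(s['wrist_force'],s['ft_torque']); go([.4465,.2014,.0883],185.7)
E
```

```text
clock: 19.6
position: [0.4464, 0.2024, 0.1287]
eef_rot: [180.0, -0.0, -174.3]
wrist_force: [-0.0, 0.7, -0.7]
width: 0.31
[-0.04758474  0.66911897 -0.71481265] [ 0.07423597  0.01855177 -0.040891  ]
pos [0.4464 0.2024 0.1287] rot [ 1.8000e+02 -1.0000e-02 -1.7426e+02] j [ 24.4  13.6 -16.5  59.9   0.   18.6] t 19.6 w 0.31
shift [-0.     -0.001   0.0404] turn [ 0.     -0.0003  0.0007]
```

```bash

python3 -m creep '[[[0,-0.0005,0.01],[0,0,0],255],[[0,-0.0005,0.02],[0,0,0],255],[[0,-0.0005,0.03],[0,0,0],255],[[0,-0.0005,0.036],[0,0,0],255],[[0,-0.0005,0.039],[0,0,0],255],[[0,-0.0005,0.041],[0,0,0],255],[[0,-0.0005,0.0415],[0,0,0],255],[[0,-0.0005,0.0415],[0,0,0],255]]'
python3 - <<'E'
from h import *
s=env.sense();print(s['wrist_force'],s['ft_torque']); go([.4465,.2014,.0883],185.7)
E
```

```text
clock: 20.4
position: [0.4462, 0.2018, 0.0883]
eef_rot: [180.0, 0.0, -174.3]
wrist_force: [-4.8, -2.1, 11.5]
width: 0.315
[-4.79885196 -2.14612993 11.47091915] [-0.52439293  1.08712379  0.03812594]
pos [0.4462 0.2018 0.0883] rot [ 1.7999e+02  1.0000e-02 -1.7426e+02] j [ 24.3  15.6 -20.3  54.    0.   18.6] t 20.4 w 0.315
shift [-0.0002 -0.0004  0.    ] turn [0.0001 0.0001 0.0008]
```

Seated: 11.5 N of contact at the home height. Release, back off, check.

```bash

python3 -m creep '[[[0,0,0],[0,0,0],100],[[0,0,0],[0,0,0],60],[[0,0,0],[0,0,0],0],[[0,0,0],[0,0,0],0],[[0,0,0],[0,0,0],0],[[0,0,0],[0,0,0],0],[[0,0,0],[0,0,0],0],[[0,0,-0.02],[0,0,0],0],[[0,0,-0.06],[0,0,0],0],[[0,0,-0.11],[0,0,0],0],[[0,0,-0.16],[0,0,0],0],[[0,0,-0.2],[0,0,0],0]]' 20
python3 -m creep '[[[0,0,0],[0,0,0],0],[[0,0,0],[0,0,0],0],[[0,0,0],[0,0,0],0]]'
python3 - <<'E'
from h import *
go([.45,.2,.3],185.7); P=campose('wrist'); im=capture('wrist'); 
for r in mark_of('wrist','driver_grip')[:2]: print(round(r['score'],2),np.round(r['centre'],1),atz(P,r['centre'],.094)[0].round(4))
Pt=campose('top'); it=capture('top'); print([(round(r['score'],2),np.round(r['centre'],1)) for q in ('screw_a','held_block','driver_grip') for r in mark_of('top',q)[:2]])
cv2.imwrite('pics/q.png',np.hstack([cv2.resize(im[80:280,220:420,::-1],(400,400)),cv2.resize(it[150:230,365:445,::-1],(400,400))]))
E
```

```text
clock: 21.6
position: [0.4466, 0.202, 0.2903]
eef_rot: [180.0, 0.1, -174.3]
wrist_force: [0.9, 0.3, 0.2]
width: 1.0
clock: 21.9
position: [0.4461, 0.2018, 0.2863]
eef_rot: [-180.0, -0.1, -174.3]
wrist_force: [-0.8, -0.7, -0.6]
width: 1.0
pos [0.4461 0.2018 0.2863] rot [-1.7998e+02 -9.0000e-02 -1.7426e+02] j [24.3  9.5  1.9 82.5  0.  18.6] t 21.9 w 1.0
shift [-0.0037 -0.0022 -0.0137] turn [-0.0004 -0.0016  0.0008]
0.89 [322.4 175.4] [0.4458 0.2061 0.094 ]
[(0.53, array([419.1, 207. ])), (0.41, array([405.8, 207.5])), (0.66, array([403.4, 188.3])), (0.65, array([269.4, 223.3]))]
```

View pics/q.png

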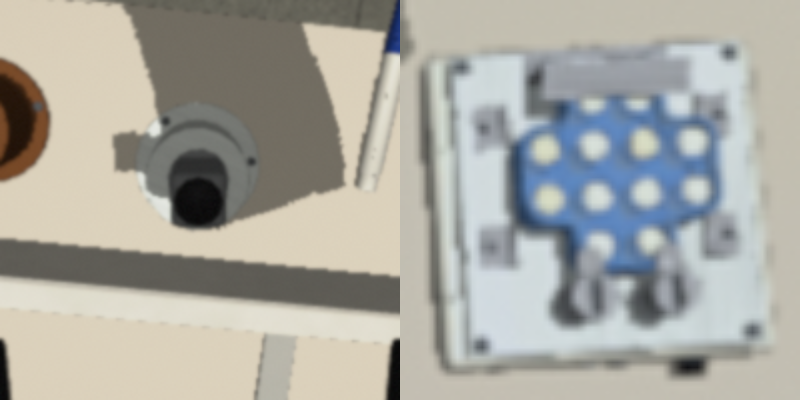

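```bash
python3 -c "
from station import order; print(order.sign_off())"
```

```text
the job is handed in; nothing more can be done
None
```

The job is done and handed in, at about 22 s on the robot's clock. I took the driver from the aluminium stand and turned the open clamp (the left one seen from the robot) clockwise to its stop. Then I put the driver back upright and fully down.

**First insertion missed:** the blade landed on the rim of the screw slot, with about 14 N. I lifted it, shifted it a few millimetres, and it then went 6.5 mm into the slot.

**Last checks:**
- **Stop:** the turning torque rose from about 0.12 to 0.42 N m at the end of the turn.
- **Clamp:** its slot then pointed about 3° off the robot's x axis, matching the shaker's own 3.1° angle. The top view shows both wings over the block, which looks undisturbed.
- **Driver:** I let go at the same height it was picked up from, with 11.5 N of contact as the collar met the stand. The wrist view shows it standing upright with the gripper clear.

**One disagreement:** the network's last mark for the driver handle was about 4 mm to one side of where I released it. It gave the same kind of offset before pickup, so I put it down to network error. I had no direct reading of the clamp angle beyond the torque and the pictures.

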